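# Show a relay's pins to the inspection camera

### The arm

A 6-joint arm with a two-finger parallel gripper is mounted at the origin on the work surface. World frame = base frame: x ahead of the robot, y to its left, z up, the work surface at z = 0. Lengths are in m, angles in rad, forces in N, time in s.
With the tool pointing down it reaches from about 0.275 to 0.825 m from the base axis. Payload 4.9 kg.
Tool frame: the origin (TCP) lies between the finger pads; the fingertips stand 11 mm ahead of it and the grasp point (between the pads) lies 8 mm behind it; y points along the fingers, x is the direction in which the jaws open and shut, and the axes are right-handed (so a half turn about y gives the same grasp; the last joint's range is limited). The gripper opens to 85 mm and grips with 20 to 120 N. Pads are 22 mm wide; open, the fingers measure 114 mm over their backs; the gripper's body (76 mm by 85 mm) begins 54 mm behind the grasp point. The pads swing forward as they close: fully open they stand 13 mm farther back than shut.
Start: joints at [-1.358, 0.326, -0.193, 1.052, 0, 1.437], TCP at [0.187, -0.517, 0.242] pointing down, gripper open.
Joint ranges: [-2.65, 2.65], [-0.97, 1.79], [-1.3, 1.35], [-1.93, 2.1], [-1.47, 1.37], [-3.14, 3.14]. Speed limits (rad/s): [2.57, 2.57, 3.14, 3.14, 3.14, 3.14].

### API

Orientations are given as a 3x3 rotation matrix whose columns are the frame's x, y, z axes.
In Python, from cell import r gives the robot as it stands.
- The arm moves only by the shell command python3 -m crank 'ROWS' [FORCE]. ROWS is JSON, a list of rows, each an object of numbers: "grip": the opening, from -1 (shut) to 1 (fully open); "dx", "dy", "dz": the shift along the tool's x, y, z in cm; "ax", "ay", "az": the turn, a rotation vector about the tool's x, y, z in degrees. In form: [{"grip": .., "dx": .., "dy": .., "dz": .., "ax": .., "ay": .., "az": ..}, ...]. A call has 1 to 5 rows; each row is the pose to reach, as a shift and turn from the pose commanded when the call began, along the tool's axes at that moment; what a row does not reach only later rows make up. A row lasts 1/12 s, in which the tool goes at most 41.7 mm and 7.16 degrees, less where a joint would pass 70% of its speed; a pose out of reach is approached as far as the arm can. A call with a gripper value outside its range is refused whole. The fingers move at their own pace and stop on an object; FORCE is the grip in N (left out, the last holds). Time passes only in rows, so rows that repeat a pose let the fingers close. It gives the time, the measured TCP pose, the force and the opening at its end, in the units of the state.
- r.get_state(): the state, without advancing time (a new reading comes with each control period).
- r.snapshot(name): name is "scene" or "top"; returns the picture (400x640x3 uint8, red, green, blue); there is no depth.
- r.camera_model(name): a dict with "K" (3x3 intrinsics, pixels), "position" and "orientation" of the camera in the world. Camera axes: x right, y up, looking along -z (the intrinsics and any distortion apply to the point x, -y, -z); pixel columns grow to the right and rows downward; lengths in m; the calibration is good to about 2 mm. A picture is of the moment at which its call begins. camera_model takes no time and is no camera call.
- r.job_done(): hands the job in, once; it reports no verdict.
The state is a dict: "time_s": time; "joint_pos": joint angles; "qd": joint speeds; "tau": joint torques, N m; "position": TCP position; "ee_rot": TCP orientation; "force": force on the tool from outside, world axes, zero at the start; "torque": the same for the moment, N m; "width": finger opening in m.
Only numpy, scipy, OpenCV 4.12 (cv2) and the standard library are available. Lean on these libraries where they do the work, as an engineer would, in place of code of your own. Each camera call takes 0.05 s, during which the arm holds its last target.

### The job

Grip the tallest of the four plug-in relays, pull it straight up out of its socket, and tip it so that the pins under it look straight into the lens of the small inspection camera, centred in its view with about 10 cm between the pin face and the lens. Finish while still holding it there, raised and still, gripped only by the fingers: do not put it down or let go. Touch neither the camera nor its stand, and leave the other relays in their sockets and the other things on the bench where they are.

Things in the scene. Friction and masses are not known exactly. Their poses are not given: they have to be found in the camera images.
- strip: Grey socket strip fixed to the bench, a block 80 (x) x 350 (y) x 30 (z) mm, origin at the centre of its underside. Four round sockets in its top face, at y = -120, -40, 40 and 120 mm, x = 0; each is a hole 16 mm wide and 22 mm deep. One relay stands in each; which is where varies.
- relay_tall_mid (a point): Centre of the square housing of the tallest relay: grey plastic on a black foot, 36 x 36 mm and 84 mm tall, about 0.12 kg; z points out of its top, x and y across its side faces. In its socket the housing stands on the strip's top, so this point is 72 mm above the bench; under the housing a black round peg, 14 mm wide and 18 mm long, stands loosely in the socket, with eight short brass pins (11 mm) around it.
- relay_tall_pins (a point): Centre of the same relay's underside (the pin face, from which peg and pins stick out), 42 mm below relay_tall_mid; same axes: z points into the housing, away from the pins.
- relay_short: Short square grey relay, housing 36 x 36 mm, 52 mm tall, origin at the centre of the housing's underside, on the strip's top. Leave in its socket.
- relay_flat: Flat grey relay, housing 48 (x) x 26 (y) mm, 44 mm tall, origin at the centre of the housing's underside. Leave in its socket.
- relay_can: Round aluminium can relay, 34 mm wide, 58 mm tall, origin at the centre of its underside. Leave in its socket.
- cam_stand: Stand of the inspection camera, fixed to the bench: steel foot 120 (x) x 100 (y) x 12 mm, origin at the centre of its underside, with a post of 80 mm. Do not touch.
- cam_head: Inspection camera on that stand: black box 50 x 56 x 44 mm with a lens barrel 42 mm wide; origin at the centre of the lens glass, which is 115 mm above the bench. Its +z axis is the direction in which the lens looks: towards the robot's side and up, 45 degrees above level. The body lies behind the lens, to 64 mm. Do not touch.
- driver: Screwdriver lying on the bench, about 200 mm long, 30 mm high; bystander, origin under it.
- brush: Brush lying on the bench, about 200 mm long; bystander.
- reel: Dark ring-shaped tape reel lying flat, 64 mm wide, 18 mm high; bystander.
- mug: White mug, 76 mm wide, 85 mm high, origin at the centre of its underside; bystander.
- carton: Cardboard carton 70 x 100 x 45 mm, origin at the centre of its underside; bystander.
Things that resemble listed ones, but are neither listed nor needed, are in the scene too. What is shaped like the relay_flat but brown or green is not meant.

How it is judged:
On the way:
1. the tallest relay is pulled straight up out of its socket: pin face at least 25 mm above the strip's top, leaning less than 20 degrees, held by the fingers (z of relay_tall_pins in the frame of strip above 0.055 m and angle between relay_tall_pins's own z axis and vertical below 0.35 rad and contact force between the fingers and relay_tall above 0.5 N), for 0.1 s.
At the end, for the whole second after the job is handed in: Held still by the fingers alone: pin face looks at the lens within 17 degrees, within 25 mm of the lens axis each way, 70 to 130 mm from the glass, above 120 mm over the bench, touching nothing else; other relays moved under 10 mm, bystanders under 20 mm (angle between the z axis of relay_tall_pins and the z axis of cam_head, either way round below 0.3 rad and angle between relay_tall_pins's own z axis and vertical below 1.4 rad and x of relay_tall_pins in the frame of cam_head between -0.025 and 0.025 m and y of relay_tall_pins in the frame of cam_head between -0.025 and 0.025 m and z of relay_tall_pins in the frame of cam_head between 0.07 and 0.13 m and height (world z) of relay_tall_pins above 0.12 m and contact force between the fingers and relay_tall above 0.5 N and contact force between relay_tall and strip below 0.05 N and contact force between relay_tall and cam_stand below 0.05 N and contact force between relay_tall and relay_short below 0.05 N and contact force between relay_tall and relay_flat below 0.05 N and contact force between relay_tall and relay_can below 0.05 N and contact force between relay_tall and driver below 0.05 N and contact force between relay_tall and brush below 0.05 N and contact force between relay_tall and reel below 0.05 N and contact force between relay_tall and mug below 0.05 N and contact force between relay_tall and carton below 0.05 N and linear speed of relay_tall below 0.03 m/s and angular speed of relay_tall below 0.2 rad/s and distance of each of relay_short, relay_flat, relay_can from where it was at the start of the episode below 0.01 m and distance of each of driver, brush, reel, mug, carton from where it was at the start of the episode below 0.02 m); the arm keeps its last pose, push and grip.
It fails at once if the camera or its stand is touched (contact force between any of the arm, the fingers, relay_tall and cam_stand above 1 N).
It fails at once if another relay is pulled or pushed more than 15 mm (distance of any of relay_short, relay_flat, relay_can from where it was at the start of the episode above 0.015 m).
It fails at once if a bystander is shoved more than 30 mm (distance of any of driver, brush, reel, mug, carton from where it was at the start of the episode above 0.03 m).
It also fails if it takes over 42 s, if anything falls off the work surface, if the arm or the gripper's body presses on something with over 40 N, if the wrist force passes 120 N, or if a joint passes its speed limit or range.

## Working session

There is one attempt and no reset: what is moved stays moved. The work goes in short steps, Python scripts to look and compute and a shell command to move; the robot and the scene stay as the last step left them, time stands still between calls to the robot, and variables do not carry over. Pictures are saved under pics/ and viewed, and the job is handed in when it is done.

```bash
ls; mkdir -p pics
python3 - <<'E'
from cell import r
import cv2
for n in ["scene","top"]:
    im=r.snapshot(n); cv2.imwrite(f"pics/{n}0.png",im[:,:,::-1]); m=r.camera_model(n)
    print(n,{k:(v.round(4).tolist() if hasattr(v,'round') else v) for k,v in m.items()})
s=r.get_state(); print(s)
E
```

```text
pics
scene {'K': [[391.2328, 0.0, 319.554], [0.0, 391.2328, 196.4998], [0.0, 0.0, 1.0]], 'position': [1.1543, -0.2649, 0.8161], 'orientation': [[0.4316, -0.674, 0.5996], [0.902, 0.3254, -0.2836], [-0.004, 0.6632, 0.7484]]}
top {'K': [[423.4605, 0.0, 312.6869], [0.0, 423.4605, 198.5359], [0.0, 0.0, 1.0]], 'position': [0.3772, 0.0192, 1.197], 'orientation': [[0.013, 0.9829, -0.1836], [-0.9997, 0.0163, 0.0164], [0.0191, 0.1834, 0.9829]]}
{'time_s': 0.1, 'joint_pos': array([-1.35822132e+00,  3.26847846e-01, -1.93487479e-01,  1.05201293e+00,
        1.53976718e-05,  1.43660146e+00]), 'qd': array([ 0.0010063 , -0.00133151,  0.00299259, -0.00074168,  0.00127702,
        0.00019451]), 'tau': array([ 3.09685129e-04, -4.44239509e+01,  2.63038784e+01,  7.88907608e-03,
       -2.32313914e-04, -6.08340130e-06]), 'position': array([ 0.18683326, -0.51675289,  0.2415907 ]), 'ee_rot': array([[ 3.39861480e-01, -3.12370860e-04,  9.40475453e-01],
       [-9.40474250e-01,  1.52024327e-03,  3.39861550e-01],
       [-1.53591432e-03, -9.99998796e-01,  2.22895376e-04]]), 'force': array([-0.27885388,  0.36885087, -0.17144629]), 'torque': array([-0.01831948,  0.01682929, -0.04288787]), 'width': 0.08608154399307372}
```

View pics/scene0.png

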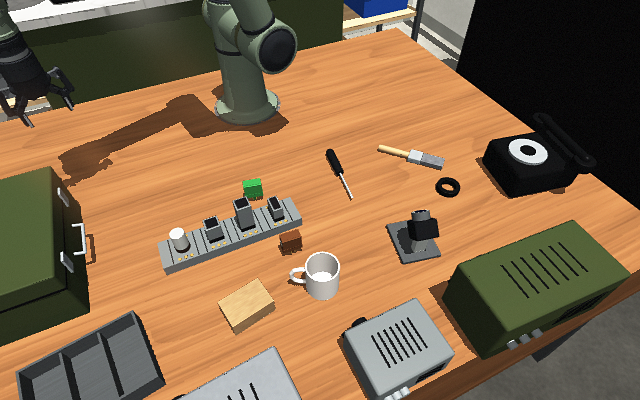

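View pics/top0.png

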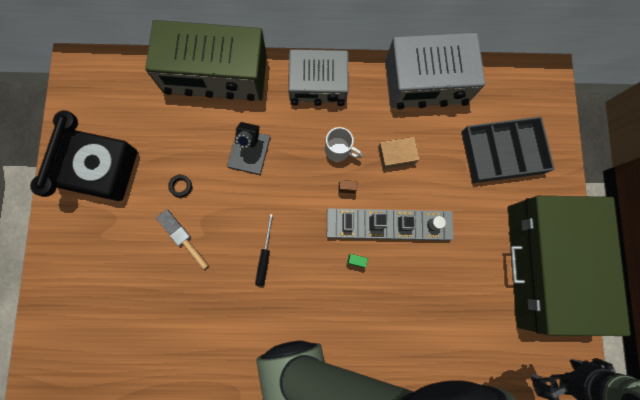

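Run:
```python
import cv2,numpy as np
a=cv2.imread("pics/scene0.png")[180:280,150:310]; b=cv2.imread("pics/top0.png")[195:255,315:465]
c=cv2.imread("pics/scene0.png")[200:270,380:450];d=cv2.imread("pics/top0.png")[115:180,220:280]
cv2.imwrite("pics/c1.png",cv2.resize(a,None,fx=5,fy=5,interpolation=cv2.INTER_CUBIC))
cv2.imwrite("pics/c2.png",cv2.resize(b,None,fx=5,fy=5,interpolation=cv2.INTER_CUBIC))
f=lambda q:cv2.resize(q,(400,400),interpolation=cv2.INTER_CUBIC)
cv2.imwrite("pics/c3.png",np.hstack([f(c),cv2.resize(d,(369,400),interpolation=cv2.INTER_CUBIC)]))
```

```text
(no output)
```

View pics/c1.png

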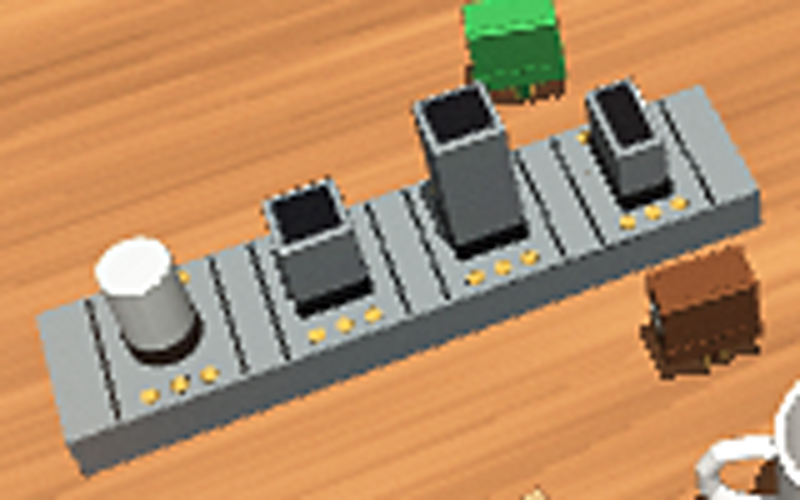

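View pics/c2.png

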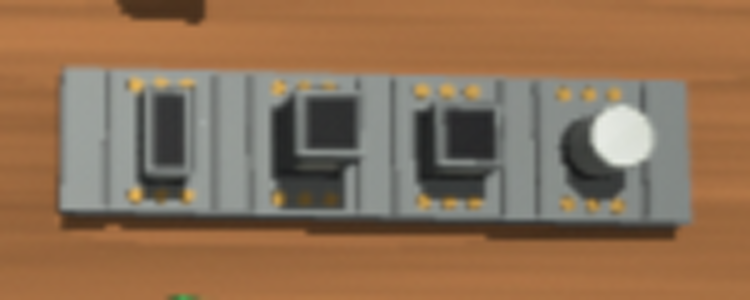

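View pics/c3.png

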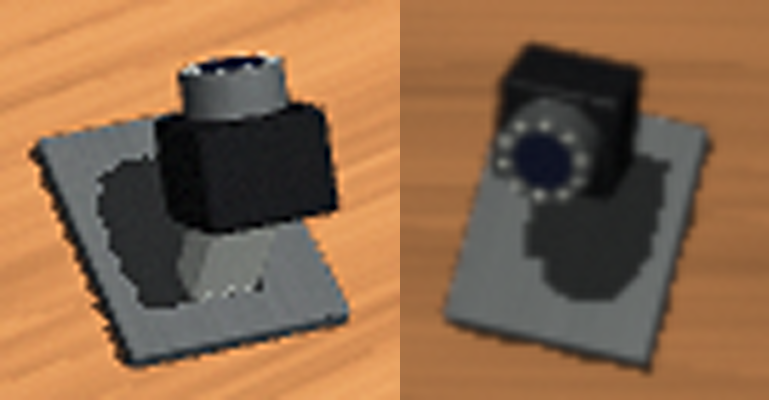

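```bash
cat > h.py <<'E'
import numpy as np
from scipy.optimize import least_squares
from cell import r
M={n:r.camera_model(n) for n in("scene","top")}
def proj(n,P):
    m=M[n];p=(np.atleast_2d(P)-m["position"])@np.array(m["orientation"])
    q=np.c_[p[:,0],-p[:,1],-p[:,2]]@np.array(m["K"]).T
    return q[:,:2]/q[:,2:]
def fit_planar(obs,x0):
    # obs: list (cam, local xyz, px)
    def f(s):
        c,q=np.cos(s[2]),np.sin(s[2]);out=[]
        for n,L,px in obs:
            P=[s[0]+c*L[0]-q*L[1],s[1]+q*L[0]+c*L[1],L[2]]
            out+=list(proj(n,P)[0]-px)
        return out
    s=least_squares(f,x0); return s.x,np.array(s.fun).reshape(-1,2).round(1)
def tri(pts):
    s=least_squares(lambda P:np.concatenate([proj(n,P)[0]-px for n,px in pts]),[.5,0,.1]);return s.x,s.fun.round(1)
E
python3 - <<'E'
from h import *
A=lambda p:np.array(p)/5+[150,180]; B=lambda p:np.array(p)/5+[315,195]
C=lambda p:np.array(p)/5.714+[380,200]; D=lambda p:(np.array(p)-[400,0])/6.15+[220,115]
o=[]
for (x,y),p in {(-.04,-.175):(40,318),(.04,-.175):(75,440),(-.04,.175):(700,87),(.04,.175):(758,188)}.items(): o.append(("scene",(x,y,.03),A(p)))
for (x,y),p in {(.04,.175):(64,68),(-.04,.175):(62,210),(.04,-.175):(688,82),(-.04,-.175):(690,218)}.items(): o.append(("top",(x,y,.03),B(p)))
s,e=fit_planar(o,[.5,-.1,0]);print("strip",s.round(4),e.tolist())
c,q=np.cos(s[2]),np.sin(s[2])
for y in(-.12,-.04,.04,.12):print(y,s[0]-q*y,s[1]+c*y)
o=[]
h=.018
for (x,y),p in {(-h,-h):(413,103),(-h,h):(487,83),(h,h):(505,128),(h,-h):(430,150)}.items(): o.append(("scene",(x,y,.114),A(p)))
for (x,y),p in {(h,h):(297,92),(h,-h):(360,94),(-h,-h):(360,155),(-h,h):(297,152)}.items(): o.append(("top",(x,y,.114),B(p)))
s,e=fit_planar(o,[.5,0,0]);print("tall",s.round(4),e.tolist())
print("lens",tri([("scene",C((233,66))),("top",D((545,158)))]))
o=[("scene",(-.06,-.05,.012),C((38,146))),("scene",(.06,-.05,.012),C((130,358))),("scene",(.06,.05,.012),C((348,318))),
("top",(-.06,.05,.012),D((446,315))),("top",(-.06,-.05,.012),D((650,362))),("top",(.06,-.05,.012),D((708,133)))]
for y0 in (0,):
    s,e=fit_planar(o,[.6,.2,y0]);print("foot",s.round(4),e.tolist())
E
```

```text
strip [ 0.5285 -0.2144 -0.003 ] [[-1.3, -0.8], [-2.2, 0.6], [-0.4, -1.1], [-0.1, -0.2], [-1.2, -0.6], [-1.1, -0.4], [-1.4, -1.1], [-0.5, 0.2]]
-0.12 0.528131198903009 -0.33439347372383454
-0.04 0.528369532329305 -0.25439382874226035
0.04 0.528607865755601 -0.1743941837606862
0.12 0.528846199181897 -0.094394538779112
tall [ 0.5285 -0.1744 -0.0421] [[-0.8, -1.0], [-1.0, -1.5], [-0.3, 0.0], [-0.3, 0.3], [-0.9, -1.6], [0.4, -1.2], [0.0, 0.3], [-1.3, 0.1]]
lens (array([0.73487588, 0.19001422, 0.11353057]), array([-1. ,  0.2, -1. , -0.6]))
foot [ 0.7389  0.1872 -0.2156] [[-1.5, -1.5], [-0.7, 0.3], [0.1, -0.9], [-1.0, -0.6], [-0.5, -0.5], [0.3, -2.1]]
```

The four relays in the scene view are the can (178,240), short (213,230), tall (243,213) and flat (277,208). The green (252,188) and brown (290,240) blocks are lookalikes. The enlarged crop shows the square housing at (243,213) clearly the tallest. Its fitted position (0.5285, -0.174) matches the y=+40 mm socket. The inspection camera's lens is at scene (421,211) / top (244,141).

Next I'll check the camera axis direction with an overlay and compute the first move.

```bash
cat >> h.py <<'E'
from scipy.spatial.transform import Rotation as R
np.set_printoptions(suppress=True)
def delta(pos,rot,base=None):
    s=r.get_state(); p,Q=(s["position"],s["ee_rot"]) if base is None else base
    return ((np.array(pos)-p)@Q*100).round(2), np.degrees(R.from_matrix(Q.T@rot).as_rotvec()).round(2)
DOWN=np.array([[1,0,0],[0,0,1],[0,-1,0.]])
LENS=np.array([.735,.190,.115]); YAW=-.2156
E
python3 - <<'E'
from h import *
import cv2
print(delta([.28,-.32,.26],DOWN)); print(delta([.5285,-.1744,.22],DOWN))
out=[]
for n,(x0,x1,y0,y1) in {"scene":(380,450,200,270),"top":(220,280,115,180)}.items():
    im=cv2.imread(f"pics/{n}0.png")[y0:y1,x0:x1]; k=400/(y1-y0); im=cv2.resize(im,None,fx=k,fy=k)
    d=np.array([-np.cos(YAW)*.7071,-np.sin(YAW)*.7071,.7071]); v=np.cross([0,0,1],d);v/=np.linalg.norm(v);u=np.cross(v,d)
    px=lambda P:((proj(n,P)+.5-[x0,y0])*k).astype(int)
    t=np.linspace(0,6.28,40)
    for zz in(0,-.02): cv2.polylines(im,[px(LENS+zz*d+.021*(np.outer(np.cos(t),u)+np.outer(np.sin(t),v)))],True,(0,255,0),1)
    for w,h in((.028,.022),):
      for zz in(-.02,-.064): cv2.polylines(im,[px([LENS+zz*d+a*w*v+b*h*u for a,b in((1,1),(1,-1),(-1,-1),(-1,1))])],True,(0,0,255),1)
    out.append(im)
cv2.imwrite("pics/ov.png",np.hstack(out))
E
```

```text
(array([-15.34,  -1.81,  15.45]), array([ -0.06, -70.13,  -0.07]))
(array([-20.58,   2.2 ,  43.77]), array([ -0.06, -70.13,  -0.07]))
```

View pics/ov.png

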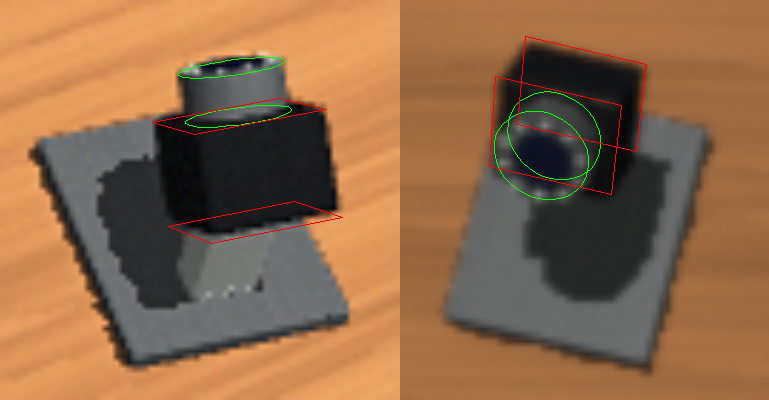

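The overlay puts the lens ring and body on the drawn model within about 1 px, so I'll trust the lens at (0.735, 0.190, 0.115) with yaw -12.4°. Next I move towards the relay.

```bash
python3 -m crank '[{"grip":1,"dx":-3,"dy":-0.5,"dz":2.5,"ay":-7},{"grip":1,"dx":-6,"dy":-1,"dz":5,"ay":-14},{"grip":1,"dx":-9,"dy":-1.5,"dz":8,"ay":-21},{"grip":1,"dx":-12,"dy":-1.8,"dz":11,"ay":-28},{"grip":1,"dx":-15,"dy":-1.8,"dz":14,"ay":-35}]' 40
python3 - <<'E'
from h import *
print(r.get_state()["position"],r.get_state()["joint_pos"].round(3)); print(delta([.5285,-.1744,.20],DOWN))
E
```

```text
[ 0.18683326 -0.51675289  0.2415907 ] [-1.358  0.327 -0.193  1.052  0.     1.437]
(array([-20.58,   4.2 ,  43.77]), array([ -0.06, -70.13,  -0.07]))invalid input at $[0]: expected keys grip, dx, dy, dz, ax, ay, az
```

```bash
python3 -m crank '[{"grip":1,"dx":-3,"dy":-0.5,"dz":2.5,"ax":0,"ay":-7,"az":0},{"grip":1,"dx":-6,"dy":-1,"dz":5,"ax":0,"ay":-14,"az":0},{"grip":1,"dx":-9,"dy":-1.5,"dz":8,"ax":0,"ay":-21,"az":0},{"grip":1,"dx":-12,"dy":-1.8,"dz":11,"ax":0,"ay":-28,"az":0},{"grip":1,"dx":-15,"dy":-1.8,"dz":14,"ax":0,"ay":-35,"az":0}]' 40
python3 - <<'E'
from h import *
print(r.get_state()["position"],r.get_state()["joint_pos"].round(3)); print(delta([.5285,-.1744,.20],DOWN))
E
```

```text
time_s: 0.52
position: [0.2668, -0.3294, 0.2605]
ee_rot: [[0.821, 0.0, 0.571], [-0.571, -0.0, 0.821], [0.0, -1.0, 0.0]]
force: [0.8, -0.4, -0.4]
width: 0.0856
[ 0.26678915 -0.32943184  0.26046   ] [-1.065  0.077 -0.461  1.032  0.     1.114]
(array([12.62,  6.05, 27.68]), array([  0.  , -34.85,   0.02]))
```

```bash
python3 -m crank '[{"grip":1,"dx":1.5,"dy":0,"dz":3.5,"ax":0,"ay":-7,"az":0},{"grip":1,"dx":3,"dy":0,"dz":7,"ax":0,"ay":-14,"az":0},{"grip":1,"dx":4.5,"dy":0,"dz":10.5,"ax":0,"ay":-21,"az":0},{"grip":1,"dx":6,"dy":0.5,"dz":14,"ax":0,"ay":-28,"az":0},{"grip":1,"dx":7.5,"dy":1,"dz":17.5,"ax":0,"ay":-35,"az":0}]'
python3 - <<'E'
from h import *
print(r.get_state()["position"],r.get_state()["joint_pos"].round(3)); print(delta([.5285,-.1744,.20],DOWN))
E
```

```text
time_s: 0.93
position: [0.43, -0.2297, 0.2503]
ee_rot: [[1.0, 0.001, -0.004], [0.004, -0.001, 1.0], [0.001, -1.0, -0.001]]
force: [0.4, -0.5, -0.3]
width: 0.0853
[ 0.42997695 -0.22970462  0.25033129] [-0.642  0.204 -0.336  1.029 -0.     0.925]
(array([9.87, 5.04, 5.49]), array([0.03, 0.23, 0.03]))
```

```bash
python3 -m crank '[{"grip":1,"dx":3,"dy":0,"dz":1.7,"ax":0,"ay":0,"az":0},{"grip":1,"dx":6.5,"dy":1,"dz":3.6,"ax":0,"ay":0,"az":0},{"grip":1,"dx":9.8,"dy":2.5,"dz":5.5,"ax":0,"ay":0,"az":0},{"grip":1,"dx":9.8,"dy":5,"dz":5.5,"ax":0,"ay":0,"az":0},{"grip":1,"dx":9.8,"dy":5,"dz":5.5,"ax":0,"ay":0,"az":0}]'
python3 - <<'E'
from h import *
import cv2
print(r.get_state()["position"],r.get_state()["joint_pos"].round(3)); print(delta([.5285,-.1744,.077],DOWN))
a=r.snapshot("scene")[130:290,140:340,::-1];b=r.snapshot("top")[150:290,290:490,::-1]
cv2.imwrite("pics/a1.png",np.hstack([cv2.resize(a,(400,320)),cv2.resize(b,(400,280))[:,:] if 0 else cv2.resize(b,(400,320))]))
E
```

```text
time_s: 1.35
position: [0.5254, -0.1737, 0.1955]
ee_rot: [[1.0, -0.007, -0.001], [0.001, 0.003, 1.0], [-0.007, -1.0, 0.003]]
force: [-1.7, -0.2, -0.7]
width: 0.0854
[ 0.52536991 -0.17365831  0.19552406] [-0.453  0.373 -0.249  0.956 -0.     1.117]
(array([ 0.4 , 11.85, -0.11]), array([-0.19,  0.06, -0.4 ]))
```

View pics/a1.png

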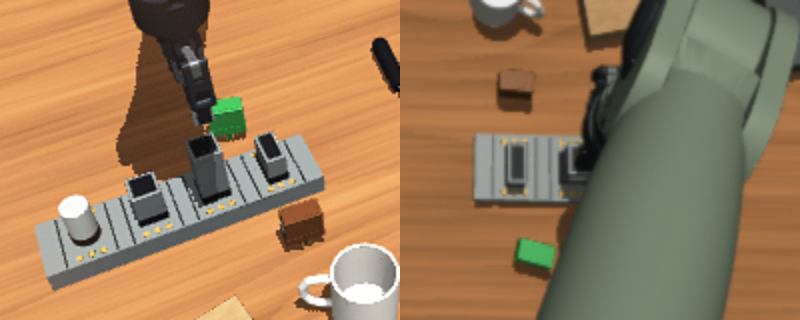

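```bash
python3 -m crank '[{"grip":1,"dx":0,"dy":0,"dz":0,"ax":0,"ay":0,"az":0},{"grip":1,"dx":0,"dy":0,"dz":0,"ax":0,"ay":0,"az":0}]'
python3 - <<'E'
from h import *
import cv2
print(r.get_state()["position"],r.get_state()["joint_pos"].round(3)); print(delta([.5285,-.1744,.077],DOWN))
p=r.get_state()["position"];print(proj("scene",[p+[.043,0,-.0],p+[-.043,0,0],p+[0,0,-.085]]).round(0))
a=r.snapshot("scene")[130:250,180:300,::-1];
cv2.imwrite("pics/a2.png",cv2.resize(a,(600,600)))
E
```

```text
time_s: 1.62
position: [0.5266, -0.1773, 0.2018]
ee_rot: [[1.0, 0.002, 0.004], [-0.004, -0.001, 1.0], [0.002, -1.0, -0.001]]
force: [-0.9, 0.5, -0.9]
width: 0.085
[ 0.52657164 -0.17734634  0.2017915 ] [-0.458  0.365 -0.244  0.96  -0.     1.117]
(array([ 0.17, 12.48,  0.31]), array([ 0.05, -0.22,  0.09]))
[[239. 189.]
 [228. 164.]
 [240. 202.]]
```

View pics/a2.png

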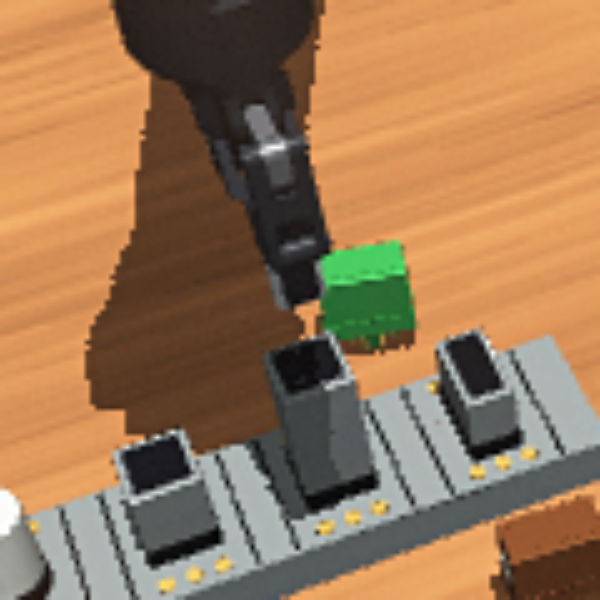

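```bash
python3 -m crank '[{"grip":1,"dx":0.2,"dy":2.5,"dz":0.3,"ax":0,"ay":0,"az":0},{"grip":1,"dx":0.2,"dy":5,"dz":0.3,"ax":0,"ay":0,"az":0},{"grip":1,"dx":0.2,"dy":7,"dz":0.3,"ax":0,"ay":0,"az":0},{"grip":1,"dx":0.2,"dy":7,"dz":0.3,"ax":0,"ay":0,"az":0},{"grip":1,"dx":0.2,"dy":7,"dz":0.3,"ax":0,"ay":0,"az":0}]'
python3 - <<'E'
from h import *
print(r.get_state()["position"],r.get_state()["joint_pos"].round(3)); print(delta([.5285,-.1744,.077],DOWN))
E
```

```text
time_s: 2.08
position: [0.528, -0.1737, 0.1306]
ee_rot: [[1.0, -0.001, 0.003], [-0.003, 0.0, 1.0], [-0.001, -1.0, 0.0]]
force: [0.0, -0.6, 0.4]
width: 0.0856
[ 0.52801144 -0.17366811  0.13062692] [-0.451  0.436 -0.335  0.801  0.     1.124]
(array([ 0.05,  5.36, -0.08]), array([-0.03, -0.19, -0.05]))
```

```bash
python3 -m crank '[{"grip":1,"dx":0,"dy":2,"dz":0,"ax":0,"ay":0,"az":0},{"grip":1,"dx":0,"dy":4,"dz":0,"ax":0,"ay":0,"az":0},{"grip":1,"dx":0,"dy":5.4,"dz":0,"ax":0,"ay":0,"az":0},{"grip":1,"dx":0,"dy":5.4,"dz":0,"ax":0,"ay":0,"az":0},{"grip":1,"dx":0,"dy":5.4,"dz":0,"ax":0,"ay":0,"az":0}]'
python3 - <<'E'
from h import *
import cv2
print(r.get_state()["position"],r.get_state()["force"]); print(delta([.5285,-.1744,.077],DOWN))
a=r.snapshot("scene")[130:250,180:300,::-1];b=r.snapshot("top")[170:270,300:460,::-1]
cv2.imwrite("pics/a3.png",cv2.resize(a,(600,600)))
cv2.imwrite("pics/a3t.png",cv2.resize(b,(640,400)))
E
```

```text
time_s: 2.5
position: [0.5292, -0.1739, 0.0777]
ee_rot: [[1.0, 0.001, 0.003], [-0.003, -0.001, 1.0], [0.001, -1.0, -0.0]]
force: [1.0, 0.5, 0.9]
width: 0.0855
[ 0.52924596 -0.17387462  0.07765674] [0.98980871 0.51270813 0.86952357]
(array([-0.07,  0.07, -0.05]), array([ 0.03, -0.16,  0.06]))
```

View pics/a3.png

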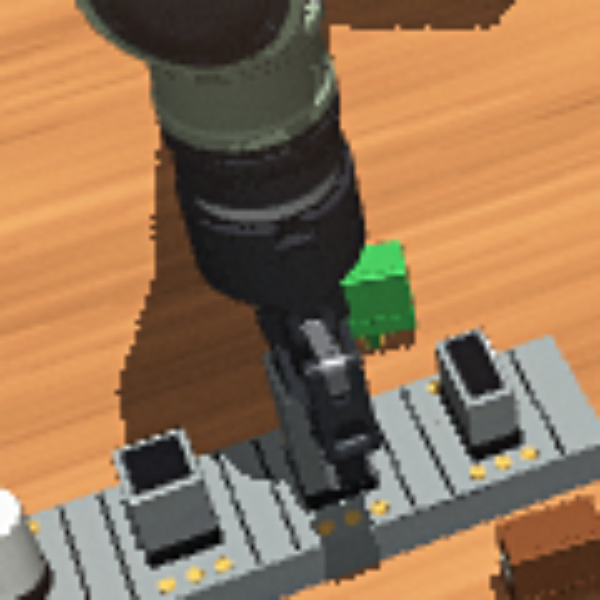

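The fingers straddle the tall relay (finger at crop (345,450), i.e. scene (249,220)), and its neighbours are clear. Closing the gripper.

```bash
python3 -m crank '[{"grip":-1,"dx":0,"dy":0,"dz":0,"ax":0,"ay":0,"az":0},{"grip":-1,"dx":0,"dy":0,"dz":0,"ax":0,"ay":0,"az":0},{"grip":-1,"dx":0,"dy":0,"dz":0,"ax":0,"ay":0,"az":0},{"grip":-1,"dx":0,"dy":0,"dz":0,"ax":0,"ay":0,"az":0},{"grip":-1,"dx":0,"dy":0,"dz":0,"ax":0,"ay":0,"az":0}]' 60;python3 -m crank '[{"grip":-1,"dx":0,"dy":0,"dz":0,"ax":0,"ay":0,"az":0},{"grip":-1,"dx":0,"dy":0,"dz":0,"ax":0,"ay":0,"az":0},{"grip":-1,"dx":0,"dy":0,"dz":0,"ax":0,"ay":0,"az":0},{"grip":-1,"dx":0,"dy":0,"dz":0,"ax":0,"ay":0,"az":0},{"grip":-1,"dx":0,"dy":0,"dz":0,"ax":0,"ay":0,"az":0}]' 60
```

```text
time_s: 3.02
position: [0.529, -0.1735, 0.0769]
ee_rot: [[1.0, 0.001, 0.002], [-0.002, -0.0, 1.0], [0.001, -1.0, -0.0]]
force: [-0.3, 0.5, 4.8]
width: 0.0354
time_s: 3.43
position: [0.529, -0.1735, 0.0768]
ee_rot: [[1.0, 0.001, 0.002], [-0.002, -0.0, 1.0], [0.001, -1.0, -0.0]]
force: [-1.3, -0.4, 5.8]
width: 0.0355
```

The width settled at 35.5 mm, which matches the 36 mm housing. Pulling it straight up.

```bash
python3 -m crank '[{"grip":-1,"dx":0,"dy":-0.8,"dz":0,"ax":0,"ay":0,"az":0},{"grip":-1,"dx":0,"dy":-1.8,"dz":0,"ax":0,"ay":0,"az":0},{"grip":-1,"dx":0,"dy":-2.8,"dz":0,"ax":0,"ay":0,"az":0},{"grip":-1,"dx":0,"dy":-3.8,"dz":0,"ax":0,"ay":0,"az":0},{"grip":-1,"dx":0,"dy":-4.8,"dz":0,"ax":0,"ay":0,"az":0}]';python3 -m crank '[{"grip":-1,"dx":0,"dy":-1,"dz":0,"ax":0,"ay":0,"az":0},{"grip":-1,"dx":0,"dy":-2.5,"dz":0,"ax":0,"ay":0,"az":0},{"grip":-1,"dx":0,"dy":-4,"dz":0,"ax":0,"ay":0,"az":0},{"grip":-1,"dx":0,"dy":-5.5,"dz":0,"ax":0,"ay":0,"az":0},{"grip":-1,"dx":0,"dy":-7,"dz":0,"ax":0,"ay":0,"az":0}]'; python3 -m crank '[{"grip":-1,"dx":0,"dy":-1,"dz":0,"ax":0,"ay":0,"az":0},{"grip":-1,"dx":0,"dy":-2.5,"dz":0,"ax":0,"ay":0,"az":0},{"grip":-1,"dx":0,"dy":-4,"dz":0,"ax":0,"ay":0,"az":0},{"grip":-1,"dx":0,"dy":-5,"dz":0,"ax":0,"ay":0,"az":0},{"grip":-1,"dx":0,"dy":-5,"dz":0,"ax":0,"ay":0,"az":0}]'
python3 - <<'E'
from h import *
import cv2
a=r.snapshot("scene")[90:250,160:320,::-1]
cv2.imwrite("pics/a4.png",cv2.resize(a,(600,600)))
yv=np.array([np.cos(YAW),np.sin(YAW),0]);d=np.r_[-yv[:2],1]*.70711
Y=-d; X=np.r_[yv[:2],1]*.70711; Z=np.cross(X,Y); F=np.c_[X,Y,Z]
P=LENS+.147*d
print(P,F.round(3).tolist()); print(delta(P,F))
s=r.get_state();print(s["position"],s["joint_pos"].round(3))
E
```

```text
time_s: 3.85
position: [0.5287, -0.1733, 0.1256]
ee_rot: [[1.0, 0.0, 0.002], [-0.002, -0.0, 1.0], [0.0, -1.0, -0.0]]
force: [-0.1, -0.7, -1.0]
width: 0.0355
time_s: 4.27
position: [0.5286, -0.1732, 0.1958]
ee_rot: [[1.0, 0.0, 0.002], [-0.002, -0.0, 1.0], [0.0, -1.0, -0.0]]
force: [-0.5, -1.5, -0.8]
width: 0.0352
time_s: 4.68
position: [0.5298, -0.1738, 0.2468]
ee_rot: [[1.0, 0.004, 0.002], [-0.002, -0.002, 1.0], [0.004, -1.0, -0.002]]
force: [0.3, -0.3, 0.3]
width: 0.0353
[0.63346135 0.21223736 0.21894517] [[0.691, 0.691, 0.214], [-0.151, -0.151, 0.977], [0.707, -0.707, 0.0]]
(array([10.32,  2.63, 38.61]), array([ -4.76,  11.61, -44.7 ]))
[ 0.52929931 -0.17357923  0.24538092] [-0.449  0.335 -0.171  1.062  0.     1.124]
```

View pics/a4.png

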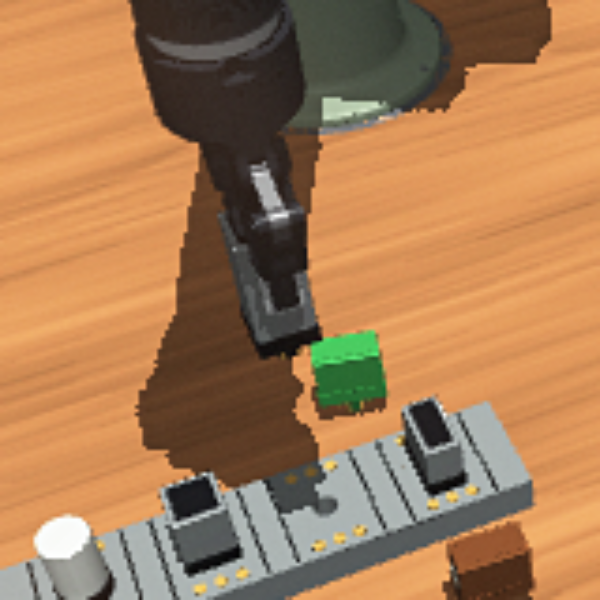

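The picture shows the relay out and vertical with its black foot at crop (285,340), the empty socket at (325,505), and the neighbours still seated. Next is the tip and traverse, via a standoff behind the final point on the lens axis.

```bash
cat >> h.py <<'E'
yv=np.array([np.cos(YAW),np.sin(YAW),0]);d=np.r_[-yv[:2],1]*.70711
X_=np.r_[yv[:2],1]*.70711; F=np.c_[X_,-d,np.cross(X_,-d)]
E
python3 -m crank '[{"grip":-1,"dx":0,"dy":-0.5,"dz":3,"ax":-0.6,"ay":1.5,"az":-5.5},{"grip":-1,"dx":0,"dy":-1,"dz":6,"ax":-1.2,"ay":3,"az":-11},{"grip":-1,"dx":0,"dy":-1.5,"dz":9.5,"ax":-1.8,"ay":4.5,"az":-17},{"grip":-1,"dx":0,"dy":-1.5,"dz":13,"ax":-2.4,"ay":6,"az":-23},{"grip":-1,"dx":0,"dy":-1.5,"dz":16,"ax":-3,"ay":7.5,"az":-29}]'
python3 - <<'E'
from h import *
s=r.get_state();print(s["joint_pos"].round(3)); print(delta(LENS+.207*d,F))
E
```

```text
time_s: 5.15
position: [0.5282, -0.0118, 0.2591]
ee_rot: [[0.864, 0.484, 0.142], [-0.116, -0.083, 0.99], [0.491, -0.871, -0.016]]
force: [0.0, 1.5, -1.8]
width: 0.0355
[-0.159 -0.059 -0.747  0.369 -0.006  1.549]
(array([ 2.92,  0.95, 23.98]), array([ -1.82,   3.9 , -15.57]))
```

```bash
python3 -m crank '[{"grip":-1,"dx":0.6,"dy":0.2,"dz":3.5,"ax":-0.4,"ay":0.8,"az":-4},{"grip":-1,"dx":1.2,"dy":0.4,"dz":7.5,"ax":-0.8,"ay":1.6,"az":-8},{"grip":-1,"dx":1.8,"dy":0.6,"dz":11.5,"ax":-1.2,"ay":2.4,"az":-11},{"grip":-1,"dx":2.4,"dy":0.8,"dz":15,"ax":-1.5,"ay":3.2,"az":-13},{"grip":-1,"dx":2.4,"dy":0.8,"dz":18,"ax":-1.8,"ay":3.9,"az":-15.5}]'
python3 - <<'E'
from h import *
s=r.get_state();print(s["joint_pos"].round(3)); print(delta(LENS+.207*d,F))
E
```

```text
time_s: 5.57
position: [0.579, 0.164, 0.2607]
ee_rot: [[0.694, 0.689, 0.211], [-0.149, -0.149, 0.977], [0.705, -0.71, -0.001]]
force: [1.0, -0.6, -0.9]
width: 0.0357
[ 0.331  0.071 -0.793  0.003 -0.374  1.976]
(array([ 0.1 , -0.01,  5.88]), array([-0.08,  0.14, -0.2 ]))
```

```bash
python3 -m crank '[{"grip":-1,"dx":0,"dy":0,"dz":2,"ax":0,"ay":0,"az":0},{"grip":-1,"dx":0,"dy":0,"dz":4,"ax":0,"ay":0,"az":0},{"grip":-1,"dx":0.1,"dy":0,"dz":5.9,"ax":0,"ay":0,"az":0},{"grip":-1,"dx":0.1,"dy":0,"dz":5.9,"ax":0,"ay":0,"az":0},{"grip":-1,"dx":0.1,"dy":0,"dz":5.9,"ax":0,"ay":0,"az":0}]'
python3 - <<'E'
from h import *
import cv2
s=r.get_state();print(s["joint_pos"].round(3)); print(delta(LENS+.147*d,F))
a=r.snapshot("scene")[90:290,330:490,::-1];b=r.snapshot("top")[90:290,180:340,::-1]
cv2.imwrite("pics/a5.png",cv2.resize(np.hstack([a,b]),(800,500)))
E
```

```text
time_s: 5.98
position: [0.5914, 0.2196, 0.2599]
ee_rot: [[0.697, 0.685, 0.21], [-0.148, -0.15, 0.978], [0.702, -0.713, -0.003]]
force: [-0.7, -0.7, -1.0]
width: 0.0357
[ 0.436  0.147 -0.694  0.066 -0.44   2.064]
(array([0.17, 5.91, 0.17]), array([-0.  ,  0.28, -0.44]))
```

View pics/a5.png

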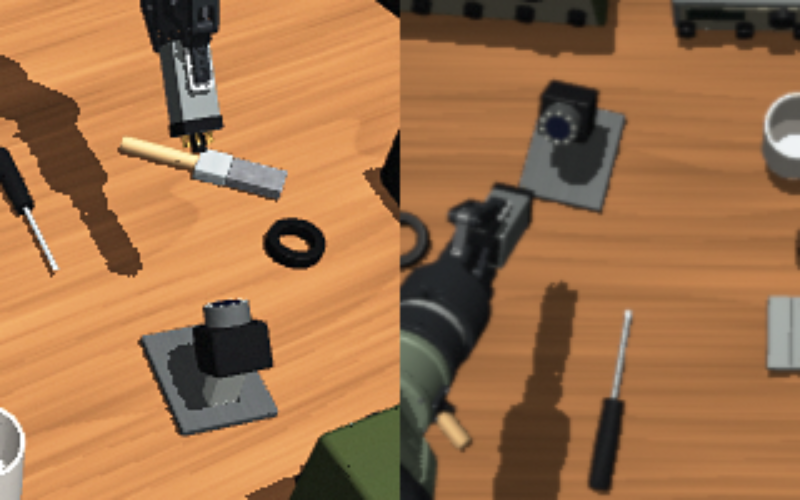

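The relay is held tilted with its pins towards the lens: pins at crop (197,140), lens at (227,305) in the scene half, nothing touching. Approaching along the lens axis in two steps.

```bash
python3 -m crank '[{"grip":-1,"dx":0.1,"dy":1,"dz":0.1,"ax":0,"ay":0.2,"az":-0.3},{"grip":-1,"dx":0.1,"dy":2,"dz":0.1,"ax":0,"ay":0.2,"az":-0.3},{"grip":-1,"dx":0.1,"dy":3,"dz":0.1,"ax":0,"ay":0.2,"az":-0.3},{"grip":-1,"dx":0.1,"dy":4,"dz":0.1,"ax":0,"ay":0.2,"az":-0.3},{"grip":-1,"dx":0.1,"dy":4,"dz":0.1,"ax":0,"ay":0.2,"az":-0.3}]'
python3 - <<'E'
from h import *
print(delta(LENS+.147*d,F))
E
```

```text
time_s: 6.5
position: [0.6208, 0.2124, 0.2315]
ee_rot: [[0.692, 0.688, 0.216], [-0.153, -0.153, 0.976], [0.705, -0.709, -0.001]]
force: [-0.1, -0.1, -1.2]
width: 0.0353
(array([-0.  ,  1.76,  0.26]), array([ 0.14, -0.06, -0.15]))
```

```bash
python3 -m crank '[{"grip":-1,"dx":0,"dy":0.9,"dz":0.2,"ax":0,"ay":0,"az":0},{"grip":-1,"dx":0,"dy":1.8,"dz":0.2,"ax":0,"ay":0,"az":0},{"grip":-1,"dx":0,"dy":1.8,"dz":0.2,"ax":0,"ay":0,"az":0},{"grip":-1,"dx":0,"dy":1.8,"dz":0.2,"ax":0,"ay":0,"az":0},{"grip":-1,"dx":0,"dy":1.8,"dz":0.2,"ax":0,"ay":0,"az":0}]'
python3 -m crank '[{"grip":-1,"dx":0,"dy":0,"dz":0,"ax":0,"ay":0,"az":0},{"grip":-1,"dx":0,"dy":0,"dz":0,"ax":0,"ay":0,"az":0},{"grip":-1,"dx":0,"dy":0,"dz":0,"ax":0,"ay":0,"az":0}]'
python3 - <<'E'
from h import *
import cv2
print(delta(LENS+.147*d,F))
out=[]
s=r.get_state();p,Q=s["position"],s["ee_rot"]; h=.018
for n,(x0,x1,y0,y1) in {"scene":(360,460,130,230),"top":(190,290,90,190)}.items():
    im=r.snapshot(n); cv2.imwrite(f"pics/fin_{n}.png",im[:,:,::-1]); im=im[y0:y1,x0:x1,::-1]; im=cv2.resize(im,None,fx=4,fy=4)
    px=lambda P:((proj(n,np.array(P))+.5-[x0,y0])*4).astype(int)
    raw=im.copy()
    for yy in(.047,-.037): cv2.polylines(im,[px([p+Q@[a*h,yy,b*h] for a,b in((1,1),(1,-1),(-1,-1),(-1,1))])],True,(0,255,0),1)
    cv2.polylines(im,[px([LENS,LENS+.1*d])],False,(0,0,255),1)
    out.append(np.vstack([raw,im])[:,:])
o=np.hstack(out);cv2.imwrite("pics/a6.png",cv2.resize(o,(600,600)))
E
```

```text
time_s: 6.92
position: [0.6332, 0.213, 0.2207]
ee_rot: [[0.691, 0.69, 0.215], [-0.152, -0.151, 0.977], [0.706, -0.708, 0.0]]
force: [0.2, -0.1, -0.9]
width: 0.0357
time_s: 7.17
position: [0.6333, 0.2132, 0.2213]
ee_rot: [[0.691, 0.691, 0.214], [-0.152, -0.151, 0.977], [0.707, -0.707, 0.001]]
force: [-0.1, 0.7, -1.2]
width: 0.0354
(array([-0.14,  0.19, -0.09]), array([-0.02, -0.05, -0.01]))
```

View pics/a6.png

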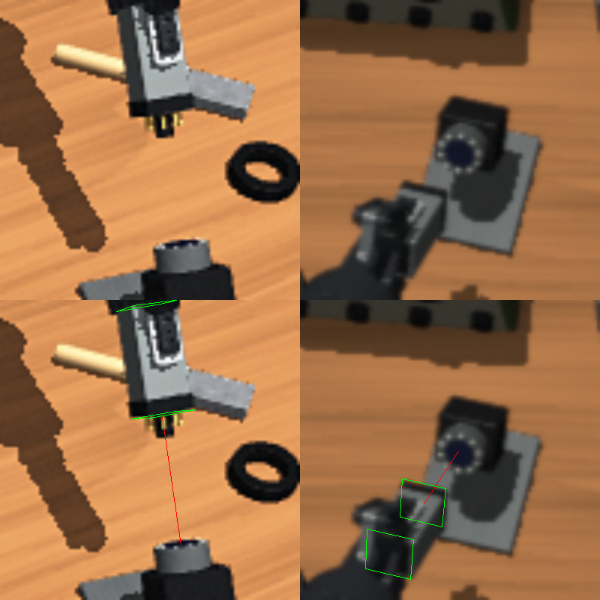

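The predicted housing outline lands on the picture. The pin face is at crop (163,412) and the lens at (181,545), with the lens axis running between them. Last check is the bystanders and stillness before I hand it in.

```bash
python3 -m crank '[{"grip":-1,"dx":0,"dy":0.1,"dz":0,"ax":0,"ay":0,"az":0},{"grip":-1,"dx":0,"dy":0.1,"dz":0,"ax":0,"ay":0,"az":0},{"grip":-1,"dx":0,"dy":0.1,"dz":0,"ax":0,"ay":0,"az":0},{"grip":-1,"dx":0,"dy":0.1,"dz":0,"ax":0,"ay":0,"az":0},{"grip":-1,"dx":0,"dy":0.1,"dz":0,"ax":0,"ay":0,"az":0}]'
python3 - <<'E'
from h import *
import cv2
s=r.get_state();print(abs(s["qd"]).max(),delta(LENS+.147*d,F))
im=r.snapshot("scene")[:,:,::-1];cv2.imwrite("pics/fin2.png",im)
cv2.imwrite("pics/cmp.png",cv2.resize(np.vstack([cv2.imread("pics/scene0.png")[120:330,150:470],im[120:330,150:470]]),(456,600)))
E
```

```text
time_s: 7.68
position: [0.634, 0.2129, 0.2202]
ee_rot: [[0.691, 0.69, 0.215], [-0.152, -0.151, 0.977], [0.707, -0.708, 0.001]]
force: [-0.3, 0.1, -1.3]
width: 0.0353
0.0018878318228028837 (array([-0.12,  0.06, -0.08]), array([ 0.  , -0.05, -0.04]))
```

View pics/cmp.png

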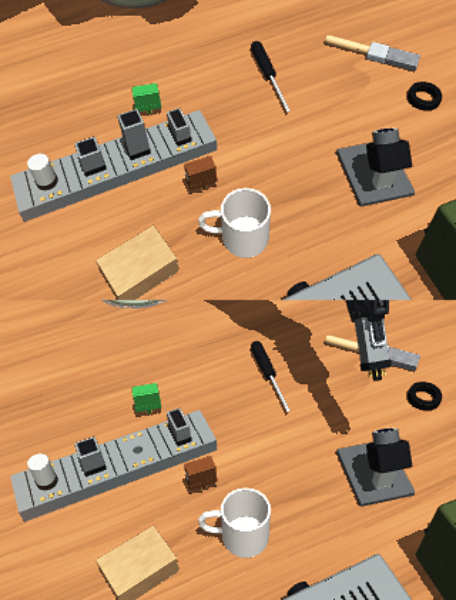

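Before (top) and after (bottom) match: the other three relays and all the bystanders are where they started, only the tall relay's socket (138,450) is empty, and the arm is still.

```bash
python3 -c "from cell import r; print(r.job_done())"
```

```text
the job is handed in; nothing more can be done
None
```

I gripped the tallest relay (second socket from the left end of the robot's view, y = +40 mm) at 60 N and pulled it straight up out of its socket. I then tipped it 45° and held it on the inspection camera's lens axis, and handed the job in at about 7.7 s.

- **Pose:** the TCP was within about 2 mm and 0.1° of the computed pose. That puts the pin face about 100 mm from the glass and about 185 mm above the bench.
- **Grip and stillness:** the fingers held at 35.3 mm on the 36 mm housing, with joint speeds below 0.002 rad/s.
- **Scene:** the housing outline overlaid on the pictures agreed with the prediction in the scene view; the top view showed only part of the relay. In the before/after scene pictures the camera, the other relays and the bystanders look unmoved.
- **Rejected call:** one early move was refused for missing keys, and the arm did not move. No check failed.
- **Limits:** the lens position and axis come from image fits with about 1–2 px residuals, and the handing-in call reports no verdict.

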